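Peel the top finds tray off the clinging stack and present it over the blotter

ROBOT

A 6-joint arm with a two-finger parallel gripper is mounted at the origin on the work surface. World frame = base frame: x ahead of the robot, y to its left, z up, the work surface at z = 0. Lengths are in m, angles in rad, forces in N, time in s.
With the tool pointing down it reaches from about 0.425 to 0.95 m from the base axis. Payload 3.5 kg.
Tool frame: the origin (TCP) lies at the very end of the fingers, on their centre line; the grasp point (between the pads) lies 19 mm behind it; z points along the fingers, y is the line along which they close (so a half turn about z gives the same grasp; the last joint's range is limited). The gripper opens to 85 mm and grips with 20 to 120 N. Pads are 22 mm wide; open, the fingers measure 114 mm over their backs; the gripper's body (76 mm by 85 mm) begins 54 mm behind the grasp point. The pads swing forward as they close: fully open they stand 13 mm farther back than shut.
Start: joints at [1.134, 0.286, 1.577, -0, 1.279, -0.15], TCP at [0.191, 0.647, 0.199] pointing down, gripper open.
Joint ranges: [-2.77, 2.77], [-0.9, 2.22], [0.21, 2.48], [-1.53, 4.67], [0.24, 2.81], [-2.84, 2.84]. Speed limits (rad/s): [2.79, 2.79, 3.14, 3.14, 3.14, 3.14].

INTERFACE

Orientations are given as a unit quaternion [x, y, z, w].
In Python, from plant import ctrl gives the robot as it stands.
- The arm moves only by the tool carry_out, never from a script. Its argument "deltas" is one flat list of numbers, 6 for each row, row after row: the shift along the tool's x, y, z in m, then the turn, a rotation vector about the tool's x, y, z in rad. A call has 1 to 5 rows; each row is the pose to reach, as a shift and turn from the pose commanded when the call began, along the tool's axes at that moment; what a row does not reach only later rows make up. A row lasts 1/8 s, in which the tool goes at most 62.5 mm and 10.7 degrees, less where a joint would pass 70% of its speed; a pose out of reach is approached as far as the arm can. A call with a gripper value outside its range is refused whole. "grip" is the opening in per cent of the stroke, from 0 (shut) to 100 (fully open), set as the call begins (left out, the last holds). The fingers move at their own pace and stop on an object; "grip_force" is the grip in N (left out, the last holds). Time passes only in rows, so rows that repeat a pose let the fingers close. It gives the time, the measured TCP pose, the force, the opening and the grip force at its end, in the units of the state.
- ctrl.get_state(): the state, without advancing time (a new reading comes with each control period).
- ctrl.read_camera(name): name is "scene" or "side" or "wrist"; returns (picture, depth): 480x640x3 uint8, red, green, blue; 480x640 float32, m along the optical axis (not along the pixel's ray), 0 where there is no reading.
- ctrl.camera_model(name): a dict with "intrinsics" (3x3 intrinsics, pixels), "k1" (the pictures are not rectified: a ray, as slopes to the right and down, at radius r is drawn at 1 + k1 r^2 times it, then the intrinsics apply), "extrinsics" (4x4, takes a point from world to camera coordinates); the wrist camera has in their place "hand_eye" (4x4, takes a point from camera to tool coordinates, whose origin is the TCP and whose axes are the flange's). Camera axes: x right, y down, z forward; pixel columns grow to the right and rows downward; lengths in m; the calibration is good to about 2 mm. A picture is of the moment at which its call begins: read the wrist's pose just before it. camera_model takes no time and is no camera call.
- ctrl.sign_off(): hands the job in; it is judged then, once.
Trained networks look in the newest picture that a camera, given by its name, has taken for a name from the list of things; names that differ only in an ending like _2 or _b are one class to them, and where a whole thing is asked for, a point or a joint stands for the part that bears it (a point fixed in the world has none). Each returns a list of dicts, best first, with "score" (0 to 1); they miss things now and then, are a little off and sometimes report something else, mostly with a low value. They report only what shows in the picture. A call takes as long as a camera call.
- ctrl.find_in(camera, query): "uv" ([column, row] in pixels, amid what is visible of it).
The state is a dict: "time": time; "qpos": joint angles; "dq": joint speeds; "joint_efforts": joint torques, N m; "eef_pos": TCP position; "tcp_rot": TCP orientation; "contact_force": force on the tool from outside, world axes, zero at the start; "wrist_torque": the same for the moment, N m; "opening": opening from 0.0 (shut) to 1.0 (fully open); "finger_force": force on a finger pad.
Only numpy, scipy, OpenCV 4.12 (cv2) and the standard library are available. Lean on these libraries where they do the work, as an engineer would, in place of code of your own. Each camera call takes 0.05 s, during which the arm holds its last target. There are 200 camera calls.

TASK

Take a fresh tray off the nested stack of finds trays: they cling, so peel the top one up by one corner, with the opposite corner still down in the nest until the lifted corner is well clear (2 cm or so), and leave the tray beneath seated in the stack. Then carry it over the middle of the white blotter and finish while still holding it there, level and right way up with its underside about 15 cm above the sheet, ready for coins to be laid in; do not disturb the hoard, the toothbrush or the jar.

Things in the scene. Friction and masses are not known exactly. Their poses are not given: they have to be found in the camera images.
- tray_top: Topmost pale grey-blue formed plastic tray, the one to take: 190 (its x) x 140 (its y) x 32 mm high, about 70 g, open top. Origin: centre of its underside; z up. Solid upright rim band all round, 10 mm wide, 16 mm high (16 to 32 mm above the underside), plain upright faces. Below the rim a tapered basin with six pockets sits inside the tray below. Yaw within 0.35 rad of the robot's x.
- rim_middle (a point): Point above the middle of the top tray, level with the rim's top (32 mm above its underside; 112 mm above the bench while nested). Inside the rim a fingertip has 14 mm of depth down to a narrow ledge, 22 mm to the pocket ribs. Outside, the equal rim of the tray beneath begins 16 mm below the top edge: a deeper grasp takes both.
- tray_next (a joint): How far the tray beneath has been drawn up out of the stack, in m: 0 seated, grows upward. It clings to the stack and comes up only under a pull of about 14 N. It must stay seated.
- next_rim (a point): Point over the middle of the tray beneath (same shape, 16 mm lower), level with its rim top. Springy nubs near its corners, in the short sides, snap over barbs on the top tray and hold it down with 3 to 6 N each; each lets go after about 3 mm of lift. Tilting the top tray up from one corner, about the lower edge of the rim at the diagonal corner, frees all of them by about 0.2 rad.
- stack: The four lower nested trays, fixed to the bench, same outline 190 x 140 mm. Origin: centre of the lowest underside, on the bench; x along the long side. Nested, the top tray's underside is 80 mm above it.
- corner_fl (a point): Far left corner of the top tray's rim (upper outer edge, 32 mm above the tray's underside), at x = +95, y = +70 mm in tray_top.
- corner_fr (a point): Far right corner of the top tray's rim (upper outer edge, 32 mm above the tray's underside), at x = +95, y = -70 mm in tray_top.
- corner_nl (a point): Near left corner of the top tray's rim (upper outer edge, 32 mm above the tray's underside), at x = -95, y = +70 mm in tray_top.
- corner_nr (a point): Near right corner of the top tray's rim (upper outer edge, 32 mm above the tray's underside), at x = -95, y = -70 mm in tray_top.
- blotter: White blotting sheet, 300 x 300 x 2 mm, fixed on the bench, left or right of the robot's middle, the stack being on the other side. Origin: its centre, on the bench. Thin coins and a wooden pick lie flat on it.
- hoard: Lump of earth and corroded coins, about 100 mm across and 80 mm high, 0.75 kg, loose on the far left part of the blotter. Origin: centre of its underside. Bystander.
- toothbrush: White and teal toothbrush, 150 mm long, 13 mm high, loose on the near part of the blotter. Origin: centre of its underside; x along it. Bystander.
- jar: Glass jar with white lid and paper label, 60 mm across, 95 mm high, loose on the bench to the left of the stack, at least 35 mm from it. Origin: centre of its underside. Bystander.

How it is judged:
By the outcome, as a careful person would: the job done as asked, in the order asked, and still so for the second after the job is handed in, while the arm keeps its last pose, push and grip.
It also fails if it takes over 40 s, if anything falls off the work surface, if the arm or the gripper's body presses on something with over 40 N, if the wrist force passes 120 N, or if a joint passes its speed limit or range.

## Working session

There is one attempt and no reset: what is moved stays moved. The work goes in short steps, Python scripts to look and compute and a tool call to move; the robot and the scene stay as the last step left them, time stands still between calls to the robot, and variables do not carry over. Pictures are saved under pics/ and viewed, at most 10 in all, crops included, and the job is handed in when it is done.

Besides the shell and the picture viewer there is one more tool, called after ">>>" by a JSON object that holds its "name" and its "arguments". carry_out: Moves the arm, as the interface text tells. Its arguments: {"type":"object","properties":{"deltas":{"type":"array"},"grip":{"type":"number"},"grip_force":{"type":"number"}},"required":["deltas"]}

```bash
ls; mkdir -p pics
cat > h.py <<'E'
import numpy as np, cv2
from plant import ctrl
from scipy.spatial.transform import Rotation as R
def cloud(name,img=None):
    st=ctrl.get_state(); p,d=ctrl.read_camera(name); m=ctrl.camera_model(name)
    K=np.array(m['intrinsics']); k1=m['k1']
    v,u=np.mgrid[0:480,0:640].astype(np.float32)
    D=np.array([k1,0,0,0,0.])
    n=cv2.undistortPoints(np.stack([u.ravel(),v.ravel()],1)[:,None].astype(np.float64),K,D)[:,0].reshape(480,640,2)
    P=np.dstack([n*d[...,None],d])
    if 'extrinsics' in m:
        T=np.linalg.inv(np.array(m['extrinsics']))
    else:
        H=np.array(m['hand_eye']); W=np.eye(4); W[:3,:3]=R.from_quat(st['tcp_rot']).as_matrix(); W[:3,3]=st['eef_pos']; T=W@H
    X=P@T[:3,:3].T+T[:3,3]; X[d<=0]=np.nan
    if img: cv2.imwrite(img,p[...,::-1])
    return p,X,T
E
python3 - <<'E'
from h import *
for c in ['scene','side']:
    p,X,T=cloud(c,f'pics/{c}.png'); print(c,T[:3,3].round(2))
    np.save(c,X)
    for q in ['tray_top','corner_fl','blotter','hoard','toothbrush','jar','corner_nr']:
        for r in ctrl.find_in(c,q)[:2]:
            u,v=np.round(r['uv']).astype(int); print(q,r['score'],u,v,X[v,u].round(3))
print(ctrl.get_state())
a=cv2.imread('pics/scene.png');b=cv2.imread('pics/side.png')
E
```

```text
pics
scene [ 1.16 -0.09  0.81]
tray_top 0.93 190 281 [nan nan nan]
corner_fl 0.76 190 281 [nan nan nan]
blotter 0.93 404 260 [ 0.545  0.174 -0.   ]
hoard 0.83 471 277 [0.653 0.262 0.061]
toothbrush 0.61 413 213 [0.432 0.225 0.012]
jar 0.55 264 256 [ 0.543 -0.102  0.071]
corner_nr 0.61 189 284 [ 0.594 -0.238  0.085]
side [0.42 0.94 0.82]
tray_top 0.98 328 166 [ 0.592 -0.281  0.081]
corner_fl 0.6 326 170 [ 0.595 -0.263  0.08 ]
blotter 0.83 334 340 [0.518 0.206 0.002]
hoard 0.81 267 357 [0.619 0.305 0.056]
hoard 0.22 324 168 [ 0.599 -0.263  0.086]
toothbrush 0.56 380 350 [0.432 0.232 0.015]
jar 0.79 348 223 [ 0.521 -0.076  0.064]
jar 0.71 326 167 [ 0.597 -0.28   0.078]
corner_nr 0.92 325 165 [ 0.599 -0.281  0.083]
{'time': 0.8, 'qpos': array([ 1.13399794e+00,  2.86286405e-01,  1.57669259e+00, -1.82187904e-05,
        1.27859388e+00, -1.49978992e-01]), 'dq': array([-0.00051302, -0.00083822,  0.00063919,  0.00054115,  0.0002726 ,
       -0.00164036]), 'joint_efforts': array([-6.40919061e-04, -4.05922723e+01, -2.92917126e+01, -1.11495956e-04,
        4.32209836e-04,  3.71144480e-06]), 'eef_pos': array([0.19091832, 0.64742773, 0.19923796]), 'tcp_rot': array([1.42916037e-01, 9.89734816e-01, 6.94485402e-06, 1.12107694e-05]), 'contact_force': array([ 0.86589721,  0.21359561, -0.06061409]), 'wrist_torque': array([-0.00207499,  0.02067648, -0.06192401]), 'finger_force': 0.0, 'opening': 0.9995410616276191}
```

View pics/scene.png

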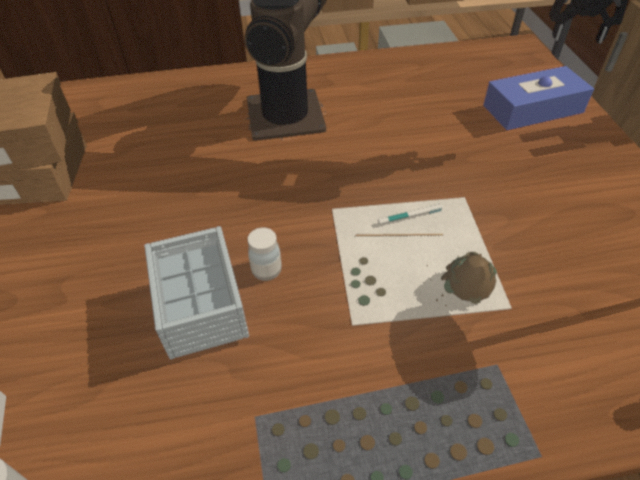

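View pics/side.png

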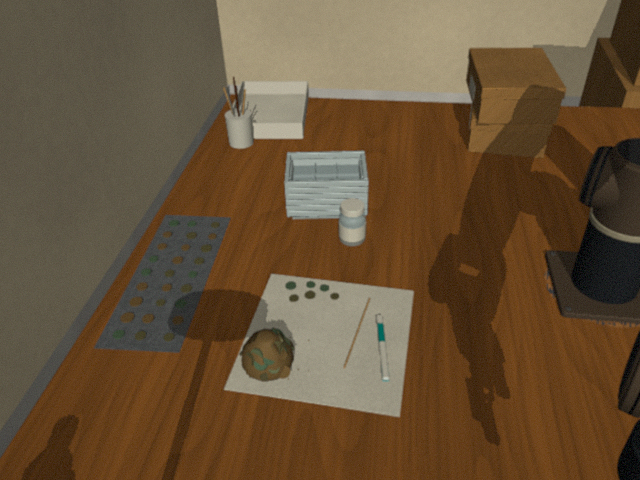

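The scene shows the stack at about (195,290) px, the jar at (264,255) beside it, and the blotter centred near (420,260) with the hoard at (470,277).

Run:
```python
from h import *
def rect(P): 
    r=cv2.minAreaRect((P*1000).astype(np.float32)); return r, cv2.boxPoints(r).round(0).tolist()
for c in ['scene','side']:
    X=np.load(c+'.npy'); im=cv2.imread(f'pics/{c}.png')
    x,y,z=X[...,0],X[...,1],X[...,2]
    box=(x>.4)&(x<.8)&(y>-.45)&(y<-.125)
    h=np.histogram(z[box],bins=np.arange(.06,.13,.004)); print(h[0])
    m=box&(z>.104)&(z<.122); P=X[m][:,:2]; print(c,m.sum(),'zmed',np.median(z[m]),rect(P))
    m=box&(z>.02)&(z<.122);print('all',rect(X[m][:,:2]))
    w=(im.min(2)>150)&(abs(z)<.012)&(y>0)&(x>.3)&(x<.75)&(y<.45); w=cv2.morphologyEx(w.astype(np.uint8),cv2.MORPH_OPEN,np.ones((5,5)))>0
    print('blot',rect(X[w][:,:2]),np.median(z[w]))
    j=(x>.4)&(x<.65)&(y>-.14)&(y<-.03)&(z>.03); print('jar',rect(X[j][:,:2])[0],np.nanmax(z[j]))
```

```text
[ 163   80  133  115  787 2965  586  532  433  510  268  289 1394  319
    0    0    0]
scene 2002 zmed 0.11045654684774175 (((591.7298583984375, -230.40762329101562), (193.2985076904297, 138.9767608642578), 8.184552192687988), [[486.0, -175.0], [506.0, -313.0], [697.0, -285.0], [678.0, -148.0]])
all (((588.8621826171875, -207.35272216796875), (194.18585205078125, 185.43341064453125), 8.184552192687988), [[480.0, -129.0], [506.0, -313.0], [698.0, -285.0], [672.0, -102.0]])
blot (((534.233154296875, 197.88465881347656), (299.75531005859375, 302.3248596191406), 86.45407104492188), [[374.0, 58.0], [676.0, 39.0], [694.0, 338.0], [393.0, 357.0]]) 0.0004910238778987885
jar ((520.8065185546875, -102.44645690917969), (57.390106201171875, 58.27275848388672), 62.98495864868164) 0.09768492572653154
[120  92 126 115 235 778 386 344 283 319 231 234 521 208   1   0   0]
side 964 zmed 0.11033292261914746 (((591.1087646484375, -231.17037963867188), (189.82154846191406, 150.45755004882812), 8.028718948364258), [[487.0, -170.0], [508.0, -319.0], [696.0, -292.0], [675.0, -143.0]])
all (((588.010498046875, -210.4564971923828), (190.1711883544922, 192.34471130371094), 8.028717041015625), [[480.0, -129.0], [507.0, -319.0], [696.0, -292.0], [669.0, -102.0]])
blot (((0.0, 0.0), (0.0, 0.0), 0.0), [[0.0, 0.0], [0.0, 0.0], [0.0, 0.0], [0.0, 0.0]]) nan
jar ((515.3786010742188, -99.9399642944336), (58.7864875793457, 57.58634948730469), 64.80852508544922) 0.09834928404612453
  return _methods._mean(a, axis=axis, dtype=dtype,
  ret = ret.dtype.type(ret / rcount)
```

```bash
cat > mv.py <<'E'
import sys; from h import *
def plan(pt,Rt,n,chunk=5):
    """deltas from present pose to target over n rows; prints call endpoints"""
    st=ctrl.get_state(); p=np.array(st['eef_pos']); r=R.from_quat(st['tcp_rot'])
    rv=(r.inv()*Rt).as_rotvec(); pt=np.array(pt)
    for k in range(0,n,chunk):
        f0=k/n; r0=r*R.from_rotvec(rv*f0); p0=p+(pt-p)*f0; e=[]
        for i in range(k+1,min(k+chunk,n)+1):
            ri=r*R.from_rotvec(rv*i/n); pi=p+(pt-p)*i/n
            e+=list(r0.inv().apply(pi-p0))+list((r0.inv()*ri).as_rotvec())
        print([round(float(a),4) for a in e])
def toolR(yaw,tilt=None):
    # tool x = (cos yaw, sin yaw), z down
    r=R.from_matrix(np.array([[np.cos(yaw),np.sin(yaw),0],[np.sin(yaw),-np.cos(yaw),0],[0,0,-1]]))
    return r if tilt is None else R.from_rotvec(tilt)*r
E
python3 -c "
from mv import *
plan([.668,-.285,.2],toolR(.1405),20)"
```

```text
[-0.0361, -0.038, -0.0, 0.0, -0.0, 0.1357, -0.0721, -0.0759, -0.0001, 0.0, -0.0, 0.2714, -0.1082, -0.1139, -0.0001, 0.0, -0.0, 0.4071, -0.1443, -0.1519, -0.0002, 0.0, -0.0, 0.5429, -0.1803, -0.1898, -0.0002, 0.0, -0.0, 0.6786]
[-0.0519, -0.0069, -0.0, 0.0, -0.0, 0.1357, -0.1038, -0.0138, -0.0001, 0.0, -0.0, 0.2714, -0.1557, -0.0208, -0.0001, 0.0, -0.0, 0.4071, -0.2076, -0.0277, -0.0002, 0.0, -0.0, 0.5429, -0.2596, -0.0346, -0.0002, 0.0, -0.0, 0.6786]
[-0.0448, 0.0272, -0.0, 0.0, -0.0, 0.1357, -0.0895, 0.0544, -0.0001, 0.0, -0.0, 0.2714, -0.1343, 0.0816, -0.0001, 0.0, -0.0, 0.4071, -0.179, 0.1088, -0.0002, 0.0, -0.0, 0.5429, -0.2238, 0.136, -0.0002, 0.0, -0.0, 0.6786]
[-0.0178, 0.0493, -0.0, 0.0, -0.0, 0.1357, -0.0355, 0.0985, -0.0001, 0.0, -0.0, 0.2714, -0.0533, 0.1478, -0.0001, 0.0, -0.0, 0.4071, -0.0711, 0.1971, -0.0002, 0.0, -0.0, 0.5429, -0.0888, 0.2463, -0.0002, 0.0, -0.0, 0.6786]
```

>>> {"name": "carry_out", "arguments": {"deltas": [-0.036, -0.038, 0, 0, 0, 0.136, -0.072, -0.076, 0, 0, 0, 0.271, -0.108, -0.114, 0, 0, 0, 0.407, -0.144, -0.152, 0, 0, 0, 0.543, -0.18, -0.19, 0, 0, 0, 0.679], "grip": 40}}

```text
time: 1.42
eef_pos: [0.3104, 0.4128, 0.1995]
tcp_rot: [0.466, 0.885, 0.0, 0.0]
contact_force: [0.7, 1.2, 0.9]
opening: 0.395
finger_force: 0.0
```

>>> {"name": "carry_out", "arguments": {"deltas": [-0.052, -0.007, 0, 0, 0, 0.136, -0.104, -0.014, 0, 0, 0, 0.271, -0.156, -0.021, 0, 0, 0, 0.407, -0.208, -0.028, 0, 0, 0, 0.543, -0.26, -0.035, 0, 0, 0, 0.679]}}

```text
time: 2.05
eef_pos: [0.4295, 0.179, 0.1997]
tcp_rot: [0.734, 0.679, 0.001, 0.0]
contact_force: [-0.2, 0.6, -1.2]
opening: 0.401
finger_force: 0.0
```

>>> {"name": "carry_out", "arguments": {"deltas": [-0.045, 0.027, 0, 0, 0, 0.136, -0.09, 0.054, 0, 0, 0, 0.271, -0.134, 0.082, 0, 0, 0, 0.407, -0.179, 0.109, 0, 0, 0, 0.543, -0.224, 0.136, 0, 0, 0, 0.679]}}

```text
time: 2.68
eef_pos: [0.5487, -0.0546, 0.1995]
tcp_rot: [0.919, 0.395, 0.0, 0.0]
contact_force: [1.1, 0.7, -0.5]
opening: 0.397
finger_force: 0.0
```

>>> {"name": "carry_out", "arguments": {"deltas": [-0.018, 0.049, 0, 0, 0, 0.136, -0.036, 0.098, 0, 0, 0, 0.271, -0.053, 0.148, 0, 0, 0, 0.407, -0.071, 0.197, 0, 0, 0, 0.543, -0.089, 0.246, 0, 0, 0, 0.679]}}

```text
time: 3.3
eef_pos: [0.6673, -0.2877, 0.1993]
tcp_rot: [0.998, 0.067, 0.0, 0.0]
contact_force: [1.2, 0.9, 0.4]
opening: 0.399
finger_force: 0.0
```

Run:
```python
from mv import *
p,X,T=cloud('wrist','pics/w1.png'); np.save('w1',X); st=ctrl.get_state(); print(st['time'],st['eef_pos'],st['qpos'],st['opening'],T[:3,3])
x,y,z=X[...,0],X[...,1],X[...,2]
m=(x>.4)&(x<.8)&(y>-.36)&(y<-.1)&(z>.10)&(z<.125); print(m.sum(),np.median(z[m]),cv2.minAreaRect((X[m][:,:2]*1000).astype(np.float32)))
plan([.668,-.285,.15],toolR(.1405),4)
```

```text
3.35 [ 0.66839163 -0.29408253  0.19797138] [-0.55206621  0.40516046  1.42742424 -0.00279165  1.30527861  0.89241131] 0.400870560104068 [ 0.75089638 -0.27667131  0.37511548]
10131 0.11237517160412858 ((592.3363647460938, -230.58950805664062), (189.96629333496094, 140.24842834472656), 8.129772186279297)
[0.0002, -0.0023, 0.012, 0.0011, -0.0003, -0.0034, 0.0004, -0.0046, 0.024, 0.0022, -0.0006, -0.0067, 0.0005, -0.007, 0.0359, 0.0033, -0.0009, -0.0101, 0.0007, -0.0093, 0.0479, 0.0044, -0.0012, -0.0135]
```

View pics/w1.png

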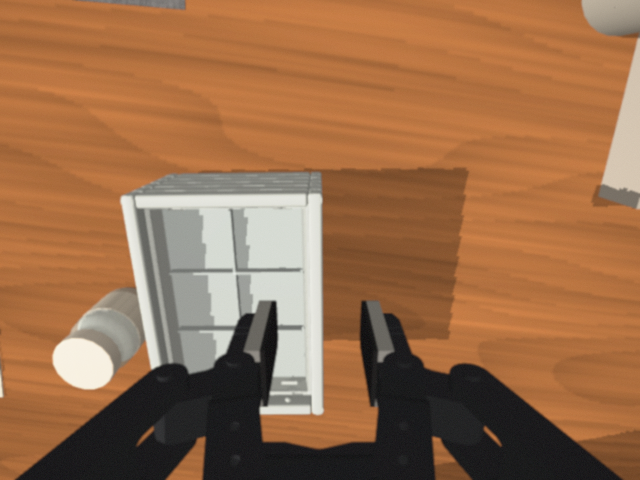

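The wrist view shows the tray rim clearly, with the right wall at columns 305–322 between the fingers. The rim fit gives centre (0.592,−0.2306) and yaw 0.142.

>>> {"name": "carry_out", "arguments": {"deltas": [0, 0, 0.013, 0, 0, 0, 0, 0, 0.026, 0, 0, 0, 0, 0, 0.039, 0, 0, 0, 0, 0, 0.05, 0, 0, 0, 0, 0, 0.05, 0, 0, 0]}}

```text
time: 3.98
eef_pos: [0.6658, -0.285, 0.1476]
tcp_rot: [0.998, 0.07, -0.001, -0.001]
contact_force: [-0.3, -0.5, 0.8]
opening: 0.397
finger_force: 0.0
```

>>> {"name": "carry_out", "arguments": {"deltas": [0, 0, 0, 0, 0, 0]}}

```text
time: 4.1
eef_pos: [0.6669, -0.286, 0.1498]
tcp_rot: [0.998, 0.069, 0.0, 0.0]
contact_force: [-0.7, 0.2, -0.3]
opening: 0.398
finger_force: 0.0
```

Run:
```python
from mv import *
p,X,T=cloud('wrist','pics/w2.png'); st=ctrl.get_state(); print(st['time'],st['eef_pos'],R.from_quat(st['tcp_rot']).as_matrix().round(3),st['opening'])
x,y,z=X[...,0],X[...,1],X[...,2]
m=(x>.45)&(x<.75)&(y>-.36)&(y<-.13)&(z>.10)&(z<.122); r=cv2.minAreaRect((X[m][:,:2]*1000).astype(np.float32));print(m.sum(),np.median(z[m]),r)
a=.142;c,s=np.cos(a),np.sin(a); g=np.array([.592+c*.068+s*.065,-.2306+s*.068-c*.065,.1005]); print(g)
plan(g,toolR(a),5)
```

```text
4.15 [ 0.66703182 -0.2862417   0.15018605] [[ 0.99   0.139  0.001]
 [ 0.139 -0.99  -0.001]
 [ 0.001  0.001 -1.   ]] 0.39598278266541037
13147 0.11235959262706405 ((591.9959716796875, -230.51394653320312), (190.4597625732422, 140.00315856933594), 8.226259231567383)
[ 0.66851459 -0.28532219  0.1005    ]
[0.0003, -0.0002, 0.0099, 0.0002, -0.0002, -0.0006, 0.0006, -0.0003, 0.0199, 0.0004, -0.0005, -0.0012, 0.0009, -0.0005, 0.0298, 0.0006, -0.0007, -0.0018, 0.0012, -0.0006, 0.0397, 0.0008, -0.0009, -0.0024, 0.0015, -0.0008, 0.0497, 0.001, -0.0012, -0.003]
```

View pics/w2.png

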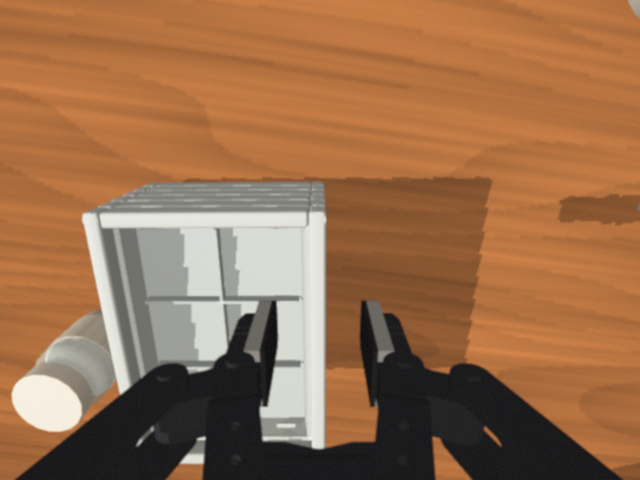

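The pads at columns 270 and 375 straddle the right wall at about 316.

>>> {"name": "carry_out", "arguments": {"deltas": [0.0005, 0, 0.012, 0, 0, 0, 0.001, 0, 0.024, 0, 0, 0, 0.0015, -0.001, 0.036, 0, 0, -0.002, 0.0015, -0.001, 0.045, 0, 0, -0.003, 0.0015, -0.001, 0.05, 0, 0, -0.003]}}

```text
time: 4.78
eef_pos: [0.6676, -0.2847, 0.098]
tcp_rot: [0.997, 0.071, -0.001, -0.0]
contact_force: [-1.1, 0.1, -0.7]
opening: 0.403
finger_force: 0.0
```

>>> {"name": "carry_out", "arguments": {"deltas": [0, 0, 0, 0, 0, 0, 0, 0, 0, 0, 0, 0, 0, 0, 0, 0, 0, 0, 0, 0, 0, 0, 0, 0, 0, 0, 0, 0, 0, 0], "grip": 0, "grip_force": 60}}

```text
time: 5.4
eef_pos: [0.668, -0.2849, 0.0994]
tcp_rot: [0.997, 0.071, 0.0, 0.0]
contact_force: [0.5, -0.5, -0.4]
opening: -0.001
finger_force: 0.0
```

Run:
```python
from mv import *
p,X,T=cloud('wrist','pics/w3.png'); st=ctrl.get_state(); print({k:np.round(v,4) for k,v in st.items()})
a=.142; c,s=np.cos(a),np.sin(a)
Rz=R.from_rotvec([0,0,a]); pos=np.array(st['eef_pos']); r=R.from_quat(st['tcp_rot'])
C=np.array([.592,-.2306,.080])
piv=C+Rz.apply([-.095,.070,.016])         # lower rim edge, near left corner
d=Rz.apply([.19,-.14,0]); d/=np.linalg.norm(d)
ax=np.cross(d,[0,0,1]); # rotation about +ax lifts d end
for ang in np.array([.02,.04,.06,.08,.10,.12,.14,.16,.18,.20,.22,.24,.26,.28,.30]):
    Q=R.from_rotvec(ax*ang); pn=piv+Q.apply(pos-piv)
    print(ang.round(2),r.inv().apply(pn-pos).round(4).tolist(),(r.inv()*Q*r).as_rotvec().round(4).tolist())
```

```text
{'time': np.float64(5.45), 'qpos': array([-0.5425,  0.4806,  1.5104, -0.    ,  1.1504,  0.8864]), 'dq': array([ 0.0006,  0.0014,  0.002 ,  0.0004, -0.0001,  0.0007]), 'joint_efforts': array([-1.00000e-03, -4.63231e+01, -2.78101e+01, -0.00000e+00,
       -4.00000e-04,  0.00000e+00]), 'eef_pos': array([ 0.668 , -0.2849,  0.0994]), 'tcp_rot': array([9.975e-01, 7.080e-02, 1.000e-04, 1.000e-04]), 'contact_force': array([ 0.1543, -0.013 ,  0.4736]), 'wrist_torque': array([-0.0131, -0.0526, -0.0271]), 'finger_force': np.float64(0.0), 'opening': np.float64(0.0001)}
0.02 [-0.0001, -0.0001, -0.0042] [-0.0119, 0.0161, 0.0]
0.04 [-0.0002, -0.0002, -0.0084] [-0.0237, 0.0322, 0.0]
0.06 [-0.0005, -0.0003, -0.0126] [-0.0356, 0.0483, 0.0]
0.08 [-0.0008, -0.0006, -0.0168] [-0.0474, 0.0644, 0.0]
0.1 [-0.0011, -0.0008, -0.021] [-0.0593, 0.0805, 0.0]
0.12 [-0.0015, -0.0011, -0.0252] [-0.0712, 0.0966, 0.0]
0.14 [-0.002, -0.0015, -0.0294] [-0.083, 0.1127, 0.0]
0.16 [-0.0026, -0.0019, -0.0335] [-0.0949, 0.1288, 0.0]
0.18 [-0.0032, -0.0024, -0.0377] [-0.1067, 0.1449, 0.0]
0.2 [-0.0039, -0.0029, -0.0418] [-0.1186, 0.161, 0.0]
0.22 [-0.0047, -0.0034, -0.0459] [-0.1305, 0.1771, 0.0]
0.24 [-0.0055, -0.004, -0.05] [-0.1423, 0.1932, 0.0]
0.26 [-0.0064, -0.0047, -0.054] [-0.1542, 0.2093, 0.0]
0.28 [-0.0073, -0.0054, -0.0581] [-0.1661, 0.2254, 0.0]
0.3 [-0.0084, -0.0062, -0.0621] [-0.1779, 0.2415, 0.0]
```

View pics/w3.png

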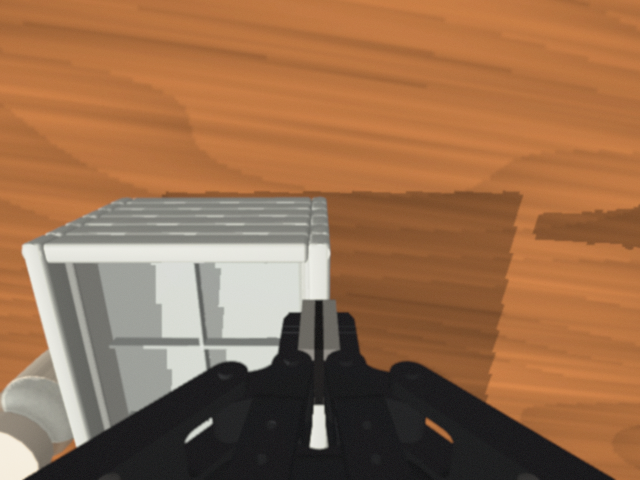

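The gripper is shut (opening 0) at col 320, so it missed the wall. I'll check the depth of the tips against the rim.

Run:
```python
from mv import *
p,X,T=cloud('wrist'); 
for c in (306,312,317,320,330): print(c,[(r,X[r,c].round(3).tolist()) for r in (270,290,304,315,345,380,420,432)])
p,S,T=cloud('side','pics/s2.png'); q,S2,T=cloud('scene','pics/sc2.png')
cv2.imwrite('pics/z2.png',np.hstack([cv2.resize(p[120:230,270:380,::-1],(400,400)),cv2.resize(q[210:370,120:280,::-1],(400,400))]))
```

```text
306 [(270, [0.676, -0.278, 0.099]), (290, [0.665, -0.279, 0.099]), (304, [0.679, -0.279, 0.141]), (315, [0.678, -0.279, 0.148]), (345, [0.679, -0.28, 0.168]), (380, [0.68, -0.28, 0.186]), (420, [0.662, -0.282, 0.181]), (432, [0.661, -0.282, 0.185])]
312 [(270, [0.682, -0.28, 0.112]), (290, [0.672, -0.282, 0.113]), (304, [0.68, -0.281, 0.142]), (315, [0.679, -0.281, 0.148]), (345, [0.68, -0.281, 0.169]), (380, [0.675, -0.282, 0.179]), (420, [0.659, -0.284, 0.178]), (432, [0.589, -0.293, 0.113])]
317 [(270, [0.682, -0.283, 0.113]), (290, [0.672, -0.284, 0.113]), (304, [0.68, -0.283, 0.141]), (315, [0.68, -0.283, 0.149]), (345, [0.679, -0.283, 0.167]), (380, [0.668, -0.285, 0.17]), (420, [0.597, -0.295, 0.113]), (432, [0.589, -0.296, 0.112])]
320 [(270, [0.683, -0.284, 0.113]), (290, [0.672, -0.285, 0.113]), (304, [0.68, -0.284, 0.141]), (315, [nan, nan, nan]), (345, [0.68, -0.284, 0.168]), (380, [nan, nan, nan]), (420, [0.598, -0.296, 0.114]), (432, [0.59, -0.297, 0.113])]
330 [(270, [0.636, -0.299, 0.001]), (290, [0.62, -0.301, 0.003]), (304, [0.681, -0.288, 0.141]), (315, [0.68, -0.288, 0.148]), (345, [0.68, -0.287, 0.167]), (380, [0.681, -0.287, 0.185]), (420, [0.662, -0.29, 0.181]), (432, [0.662, -0.289, 0.185])]
```

View pics/z2.png

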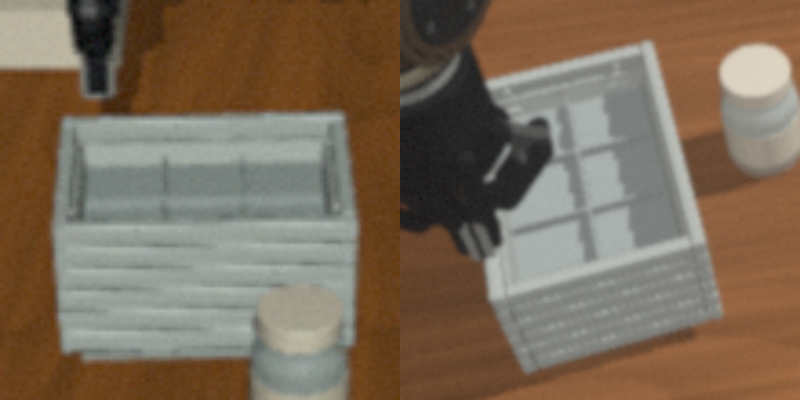

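Left crop, side view: the tip at (95,95) hangs well above the rim. The fingertips are really at about z=0.138, some 39 mm above the reported TCP, so I'll measure that gap and lower by it.

Run:
```python
from mv import *
p,X,T=cloud('wrist'); st=ctrl.get_state(); print(st['eef_pos'])
for c in (304,308,312,330,334):
  print(c,[(r,X[r,c,2].round(4)) for r in range(294,308)])
H=np.array(ctrl.camera_model('wrist')['hand_eye']); print(H.round(3))
S=np.load('side.npy') if 0 else cloud('side')[1]
m=(S[...,0]>.63)&(S[...,0]<.71)&(S[...,1]>-.32)&(S[...,1]<-.25)&(S[...,2]>.122)&(S[...,2]<.2); print(np.sort(S[m][:,2])[:12].round(3))
S=cloud('scene')[1]
m=(S[...,0]>.63)&(S[...,0]<.71)&(S[...,1]>-.32)&(S[...,1]<-.25)&(S[...,2]>.122)&(S[...,2]<.2); print(np.sort(S[m][:,2])[:12].round(3))
```

```text
[ 0.66793051 -0.2848907   0.09919549]
304 [(294, np.float64(0.0985)), (295, np.float64(0.1003)), (296, np.float64(0.0986)), (297, np.float64(0.0998)), (298, np.float64(0.098)), (299, np.float64(0.099)), (300, np.float64(0.1363)), (301, np.float64(0.1374)), (302, np.float64(0.1388)), (303, np.float64(0.1395)), (304, np.float64(0.1397)), (305, np.float64(0.1406)), (306, np.float64(0.1424)), (307, np.float64(0.143))]
308 [(294, np.float64(0.0976)), (295, np.float64(0.0985)), (296, np.float64(0.0987)), (297, np.float64(0.1)), (298, np.float64(0.0985)), (299, np.float64(0.0994)), (300, np.float64(0.1366)), (301, np.float64(0.1377)), (302, np.float64(0.139)), (303, np.float64(0.1393)), (304, np.float64(0.1395)), (305, np.float64(0.1419)), (306, np.float64(0.1423)), (307, np.float64(0.1431))]
312 [(294, np.float64(0.112)), (295, np.float64(0.1132)), (296, np.float64(0.1121)), (297, np.float64(0.1137)), (298, np.float64(0.1126)), (299, np.float64(0.1128)), (300, np.float64(0.1371)), (301, np.float64(0.1375)), (302, np.float64(0.1392)), (303, np.float64(0.1401)), (304, np.float64(0.1401)), (3
[... 416 characters left out ...]
.float64(0.1415)), (307, np.float64(0.1416))]
334 [(294, np.float64(0.0004)), (295, np.float64(0.0013)), (296, np.float64(0.0018)), (297, np.float64(0.0016)), (298, np.float64(0.0006)), (299, np.float64(0.002)), (300, np.float64(0.1375)), (301, np.float64(0.1375)), (302, np.float64(0.1384)), (303, np.float64(0.1397)), (304, np.float64(0.1398)), (305, np.float64(0.1417)), (306, np.float64(0.1421)), (307, np.float64(0.1437))]
[[-0.    -0.946 -0.324  0.084]
 [ 1.    -0.     0.     0.   ]
 [-0.    -0.324  0.946 -0.176]
 [ 0.     0.     0.     1.   ]]
[0.131 0.132 0.133 0.133 0.133 0.134 0.134 0.135 0.135 0.135 0.136 0.136]
[0.132 0.133 0.134 0.134 0.134 0.135 0.135 0.135 0.136 0.136 0.136 0.137]
```

>>> {"name": "carry_out", "arguments": {"deltas": [0, 0, 0, 0, 0, 0, 0, 0, 0, 0, 0, 0, 0, 0, 0.008, 0, 0, 0, 0, 0, 0.018, 0, 0, 0, 0, 0, 0.026, 0, 0, 0], "grip": 40}}

```text
time: 6.38
eef_pos: [0.6674, -0.2846, 0.0717]
tcp_rot: [0.997, 0.071, -0.001, -0.0]
contact_force: [-0.2, 0.6, -0.4]
opening: 0.398
finger_force: 0.0
```

>>> {"name": "carry_out", "arguments": {"deltas": [0, 0, 0.004, 0, 0, 0, 0, 0, 0.008, 0, 0, 0, 0, 0, 0.008, 0, 0, 0]}}

```text
time: 6.75
eef_pos: [0.6678, -0.2848, 0.0649]
tcp_rot: [0.997, 0.071, -0.0, -0.0]
contact_force: [-0.1, -0.2, 0.4]
opening: 0.402
finger_force: 0.0
```

Run:
```python
from mv import *
p,X,T=cloud('wrist','pics/w4.png'); st=ctrl.get_state(); print(st['eef_pos'],st['contact_force'],st['opening'])
x,y,z=X[...,0],X[...,1],X[...,2]
for c in (262,266,270,274,314,318,322,366,370,374,378):
  print(c,[(r,X[r,c].round(3).tolist()) for r in (285,290,295,300,304,310)])
```

```text
[ 0.66804977 -0.2849273   0.06530834] [-0.30894061  0.03483524  0.85143782] 0.4022104291631158
262 [(285, [0.688, -0.262, 0.112]), (290, [0.686, -0.262, 0.112]), (295, [0.684, -0.262, 0.113]), (300, [0.666, -0.26, 0.083]), (304, [0.677, -0.262, 0.106]), (310, [0.677, -0.262, 0.111])]
266 [(285, [0.688, -0.263, 0.113]), (290, [0.686, -0.263, 0.113]), (295, [0.685, -0.263, 0.113]), (300, [0.666, -0.261, 0.083]), (304, [0.677, -0.263, 0.106]), (310, [0.677, -0.264, 0.111])]
270 [(285, [0.689, -0.265, 0.113]), (290, [0.686, -0.265, 0.112]), (295, [0.684, -0.265, 0.112]), (300, [0.667, -0.263, 0.083]), (304, [0.677, -0.265, 0.106]), (310, [0.677, -0.265, 0.111])]
274 [(285, [0.689, -0.266, 0.113]), (290, [0.687, -0.266, 0.113]), (295, [0.685, -0.266, 0.113]), (300, [0.666, -0.265, 0.082]), (304, [0.677, -0.266, 0.106]), (310, [0.676, -0.267, 0.108])]
314 [(285, [0.691, -0.28, 0.113]), (290, [0.689, -0.28, 0.113]), (295, [0.687, -0.281, 0.112]), (300, [0.684, -0.281, 0.112]), (304, [0.684, -0.281, 0.114]), (310, [0.681, -0.282, 0.113])]
318 [(285, [0.691, -0.282, 0.113]), (290, [0.689, -0.
[... 382 characters left out ...]
22, 0.001]), (295, [0.635, -0.323, 0.001]), (300, [0.632, -0.323, 0.002]), (304, [0.682, -0.302, 0.106]), (310, [0.682, -0.301, 0.11])]
370 [(285, [0.643, -0.324, 0.002]), (290, [0.639, -0.325, 0.001]), (295, [0.636, -0.325, 0.001]), (300, [0.631, -0.326, 0.0]), (304, [0.683, -0.303, 0.107]), (310, [0.682, -0.303, 0.11])]
374 [(285, [0.643, -0.326, 0.001]), (290, [0.639, -0.327, 0.001]), (295, [0.636, -0.328, 0.0]), (300, [0.633, -0.328, 0.002]), (304, [0.683, -0.305, 0.106]), (310, [0.683, -0.304, 0.111])]
378 [(285, [0.643, -0.329, -0.0]), (290, [0.64, -0.33, 0.001]), (295, [0.636, -0.331, 0.001]), (300, [0.632, -0.331, 0.001]), (304, [0.683, -0.306, 0.106]), (310, [0.684, -0.305, 0.112])]
```

View pics/w4.png

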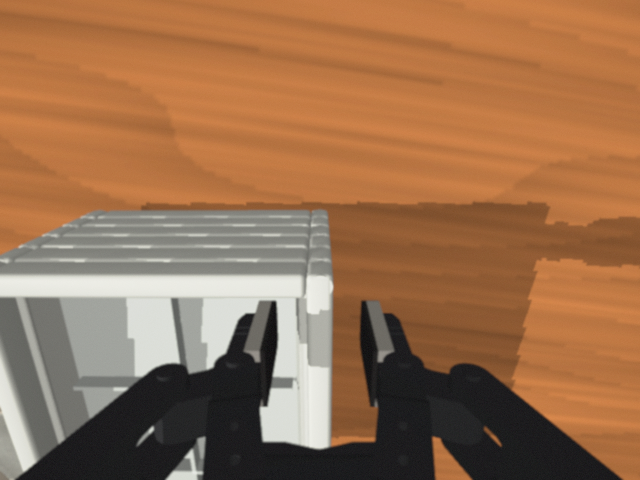

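The pads straddle the wall (rim at columns 306–332), with the tips about 9 mm below the rim top. Closing now.

>>> {"name": "carry_out", "arguments": {"deltas": [0, 0, 0, 0, 0, 0, 0, 0, 0, 0, 0, 0, 0, 0, 0, 0, 0, 0, 0, 0, 0, 0, 0, 0, 0, 0, 0, 0, 0, 0], "grip": 0, "grip_force": 70}}

```text
time: 7.42
eef_pos: [0.6678, -0.2848, 0.0666]
tcp_rot: [0.997, 0.072, -0.0, 0.0]
contact_force: [-3.2, 1.5, 5.4]
opening: 0.077
finger_force: 110.0
```

Run:
```python
from mv import *
st=ctrl.get_state(); print({k:np.round(v,4) for k,v in st.items() if k not in('dq','joint_efforts')})
a=.142; Rz=R.from_rotvec([0,0,a]); pos=np.array(st['eef_pos']); r=R.from_quat(st['tcp_rot'])
C=np.array([.592,-.2306,.080]); piv=C+Rz.apply([-.095,.070,.016])
d=Rz.apply([.19,-.14,0]); d/=np.linalg.norm(d); ax=np.cross(d,[0,0,1])
for ang in np.arange(.02,.31,.02):
    Q=R.from_rotvec(ax*ang); pn=piv+Q.apply(pos-piv)
    print(ang.round(2),r.inv().apply(pn-pos).round(4).tolist(),(r.inv()*Q*r).as_rotvec().round(4).tolist())
```

```text
{'time': np.float64(7.425), 'qpos': array([-5.4230e-01,  5.1490e-01,  1.5263e+00, -9.0000e-04,  1.1010e+00,
        8.8510e-01]), 'eef_pos': array([ 0.6678, -0.2848,  0.0666]), 'tcp_rot': array([ 9.974e-01,  7.180e-02, -5.000e-04,  1.000e-04]), 'contact_force': array([-3.165 ,  1.4558,  5.3738]), 'wrist_torque': array([0.3854, 0.7103, 0.4326]), 'finger_force': np.float64(109.9844), 'opening': np.float64(0.0773)}
0.02 [0.0004, 0.0003, -0.0042] [-0.0119, 0.0161, 0.0]
0.04 [0.0008, 0.0006, -0.0084] [-0.0238, 0.0322, 0.0]
0.06 [0.0011, 0.0008, -0.0127] [-0.0357, 0.0482, 0.0]
0.08 [0.0013, 0.001, -0.0169] [-0.0476, 0.0643, 0.0001]
0.1 [0.0015, 0.0011, -0.0212] [-0.0595, 0.0804, 0.0001]
0.12 [0.0016, 0.0012, -0.0254] [-0.0714, 0.0965, 0.0001]
0.14 [0.0016, 0.0012, -0.0297] [-0.0832, 0.1126, 0.0001]
0.16 [0.0016, 0.0012, -0.0339] [-0.0951, 0.1286, 0.0001]
0.18 [0.0015, 0.0011, -0.0381] [-0.107, 0.1447, 0.0001]
0.2 [0.0013, 0.001, -0.0424] [-0.1189, 0.1608, 0.0002]
0.22 [0.001, 0.0008, -0.0466] [-0.1308, 0.1769, 0.0002]
0.24 [0.0007, 0.0006, -0.0509] [-0.1427, 0.193, 0.0002]
0.26 [0.0003, 0.0003, -0.0551] [-0.1546, 0.209, 0.0002]
0.28 [-0.0001, -0.0, -0.0593] [-0.1665, 0.2251, 0.0002]
0.3 [-0.0006, -0.0004, -0.0635] [-0.1784, 0.2412, 0.0002]
```

>>> {"name": "carry_out", "arguments": {"deltas": [0, 0, 0, 0, 0, 0, 0.0002, 0.0001, -0.002, -0.006, 0.008, 0, 0.0004, 0.0003, -0.0042, -0.012, 0.016, 0, 0.0006, 0.0005, -0.0063, -0.018, 0.024, 0, 0.0008, 0.0006, -0.0084, -0.024, 0.032, 0]}}

```text
time: 8.05
eef_pos: [0.6689, -0.2853, 0.0742]
tcp_rot: [0.997, 0.071, 0.017, 0.011]
contact_force: [-1.3, 0.8, 0.1]
opening: 0.083
finger_force: 109.4
```

Run:
```python
from mv import *
p,X,T=cloud('wrist','pics/w5.png'); st=ctrl.get_state(); print({k:np.round(v,4) for k,v in st.items() if k not in('dq','joint_efforts')})
```

```text
{'time': np.float64(8.1), 'qpos': array([-0.543 ,  0.4856,  1.5527,  0.0022,  1.0621,  0.885 ]), 'eef_pos': array([ 0.669 , -0.2853,  0.0745]), 'tcp_rot': array([0.9973, 0.0708, 0.0174, 0.0111]), 'contact_force': array([-1.2077,  0.1364,  0.3002]), 'wrist_torque': array([0.1282, 0.4762, 0.2458]), 'finger_force': np.float64(109.6036), 'opening': np.float64(0.0781)}
```

View pics/w5.png

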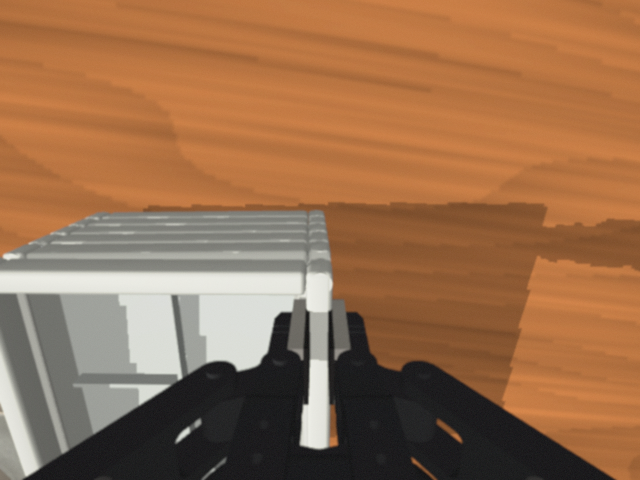

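The wall sits between the pads (columns 305–330). I'll check whether the tray tilts along with the tool.

```bash
cat > tray.py <<'E'
from mv import *
def rim(show=1):
    """fit rim plane of held tray near expected pose from wrist cloud; returns normal"""
    p,X,T=cloud('wrist'); st=ctrl.get_state(); r=R.from_quat(st['tcp_rot']); pos=np.array(st['eef_pos'])
    Y=r.inv().apply((X-pos).reshape(-1,3))   # tool frame
    z=Y[:,2]; m=(abs(z+.046)<.03)&(Y[:,0]>-.2)&(Y[:,0]<.05)&(Y[:,1]<.015)&(Y[:,1]>-.17)&np.isfinite(z)
    Q=Y[m]; far=Q[Q[:,0]>.016]               # far short wall top & corner
    print('st',st['time'],pos.round(4),st['contact_force'].round(1),st['wrist_torque'].round(2),round(st['opening'],3),round(st['finger_force']))
    best=None; rng=np.random.default_rng(0)
    for i in range(400):
        a=Q[rng.choice(len(Q),3,False)]; n=np.cross(a[1]-a[0],a[2]-a[0]); 
        if np.linalg.norm(n)<1e-5: continue
        n/=np.linalg.norm(n)
        if abs(n[2])<.93: continue
        h=abs((Q-a[0])@n)<.0015
        hi=((Q-a[0])@(n*-np.sign(n[2])))>.004
        s=h.sum()-2*hi.sum()*0
        if best is None or s>best[0]: best=(s,h)
    I=Q[best[1]]; c=I.mean(0); n=np.linalg.svd(I-c)[2][2]; n*=-np.sign(n[2])
    nw=r.apply(n); print('inl',best[0],'n tool',n.round(4),'n world',nw.round(4),'plane z(tool) at tcp axis',(c@n/n[2]).round(4))
    rc=cv2.minAreaRect((I[:,:2]*1000).astype(np.float32)); print('tool rect',rc)
    return n,nw,I
if __name__=='__main__': rim()
E
python3 tray.py
```

```text
st 8.15 [ 0.669  -0.2853  0.0746] [-1.2  0.1  0.8] [0.09 0.44 0.27] 0.077 110
inl 15395 n tool [-0.0023  0.0054 -1.    ] n world [-0.0375  0.0139  0.9992] plane z(tool) at tcp axis -0.0165
tool rect ((-41.77857208251953, -63.32987976074219), (137.85345458984375, 137.1049346923828), 0.10175972431898117)
```

The tray tilts rigidly with the tool (0.04 rad). Continuing the peel about the same pivot.

>>> {"name": "carry_out", "arguments": {"deltas": [0.0004, 0.0003, -0.0042, -0.012, 0.016, 0, 0.0008, 0.0006, -0.0084, -0.024, 0.032, 0, 0.001, 0.0008, -0.0127, -0.036, 0.048, 0, 0.0013, 0.001, -0.0169, -0.048, 0.064, 0, 0.0015, 0.0011, -0.0212, -0.06, 0.08, 0]}}

```text
time: 8.78
eef_pos: [0.6699, -0.2859, 0.0955]
tcp_rot: [0.995, 0.07, 0.06, 0.038]
contact_force: [-0.6, -0.4, -0.1]
opening: 0.079
finger_force: 109.5
```

```bash
python3 tray.py
```

```text
st 8.825 [ 0.67   -0.2858  0.0961] [-0.7  0.1  0.5] [0.04 0.31 0.06] 0.083 109
inl 12469 n tool [ 0.0075  0.0034 -1.    ] n world [-0.1172  0.0661  0.9909] plane z(tool) at tcp axis -0.0455
tool rect ((-22.06336212158203, -59.607696533203125), (101.54629516601562, 148.8929901123047), 0.18922050297260284)
```

>>> {"name": "carry_out", "arguments": {"deltas": [0.0004, 0.0003, -0.0042, -0.012, 0.016, 0, 0.0008, 0.0006, -0.0084, -0.024, 0.032, 0, 0.001, 0.0008, -0.0127, -0.036, 0.048, 0, 0.0013, 0.001, -0.0169, -0.048, 0.064, 0, 0.0015, 0.0011, -0.0212, -0.06, 0.08, 0]}}

```text
time: 9.45
eef_pos: [0.6688, -0.2853, 0.1165]
tcp_rot: [0.99, 0.07, 0.101, 0.065]
contact_force: [0.9, -0.2, 0.9]
opening: 0.079
finger_force: 109.4
```

```bash
python3 tray.py
python3 - <<'E'
from mv import *
p,S,T=cloud('side'); q,S2,T=cloud('scene')
cv2.imwrite('pics/z3.png',np.hstack([cv2.resize(p[110:230,260:380,::-1],(400,400)),cv2.resize(q[210:370,120:280,::-1],(400,400))]))
E
```

```text
st 9.5 [ 0.6686 -0.2851  0.1169] [ 0.8 -0.   0.6] [0.02 0.19 0.09] 0.074 109
inl 10889 n tool [-0.021  -0.0062 -0.9998] n world [-0.2311  0.118   0.9657] plane z(tool) at tcp axis -0.0456
tool rect ((-20.007152557373047, -59.66282653808594), (149.29281616210938, 99.37142181396484), 89.7173843383789)
```

View pics/z3.png

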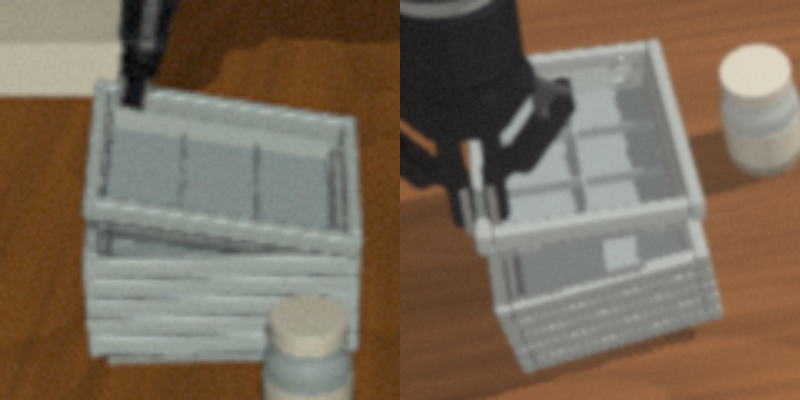

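Both crops show the far right corner lifted about 5 cm, the near left corner still resting, and the tray beneath seated. Now a straight lift.

Run:
```python
from mv import *
st=ctrl.get_state(); pos=np.array(st['eef_pos']); r=R.from_quat(st['tcp_rot'])
print('up 10mm in tool axes',r.inv().apply([0,0,.01]).round(5))
a=.142; Rg=toolR(a); off=Rg.inv().apply(np.array([.592,-.2306,.080])-[.6678,-.2848,.0666]); print('off',off.round(4), 'C now',(pos+r.apply(off)).round(4))
p0=pos+[0,0,.12]
# carry goal: level, tray centre (.534,.198,.152)
g=np.array([.534,.198,.152])-Rg.apply(off); print('goal tcp',g)
# level about tray centre after lift, per 5 rows
C=p0+r.apply(off); tgt=C-Rg.apply(off)
e=[]
for f in (.2,.4,.6,.8,1):
    rv=(r.inv()*Rg).as_rotvec(); ri=r*R.from_rotvec(rv*f); pi=C-ri.apply(off)
    e+=list(r.inv().apply(pi-p0).round(4))+list((rv*f).round(4))
print('level',[float(x) for x in e]); print('then from',tgt,'world shift',g-tgt,'in tool',Rg.inv().apply(g-tgt).round(4))
```

```text
up 10mm in tool axes [ 0.00191  0.00143 -0.00971]
off [-0.0674 -0.0644 -0.0134] C now [ 0.5924 -0.2307  0.1074]
goal tcp [0.6098 0.1438 0.1386]
level [-0.0006, -0.0005, 0.0044, 0.0288, -0.0385, -0.0001, -0.0014, -0.001, 0.0088, 0.0577, -0.0769, -0.0001, -0.0023, -0.0017, 0.0132, 0.0865, -0.1154, -0.0002, -0.0034, -0.0026, 0.0174, 0.1154, -0.1539, -0.0003, -0.0047, -0.0035, 0.0216, 0.1442, -0.1924, -0.0003]
then from [ 0.66818168 -0.2848853   0.21397517] world shift [-0.05838168  0.4286853  -0.07537517] in tool [ 0.0029 -0.4326  0.0754]
```

>>> {"name": "carry_out", "arguments": {"deltas": [0.0008, 0.0006, -0.0039, 0, 0, 0, 0.0019, 0.0014, -0.0097, 0, 0, 0, 0.0034, 0.0026, -0.0175, 0, 0, 0, 0.0053, 0.004, -0.0272, 0, 0, 0, 0.0076, 0.0057, -0.0388, 0, 0, 0]}}

```text
time: 10.22
eef_pos: [0.6688, -0.2853, 0.1569]
tcp_rot: [0.99, 0.07, 0.101, 0.065]
contact_force: [-0.2, -1.2, -1.4]
opening: 0.082
finger_force: 108.7
```

>>> {"name": "carry_out", "arguments": {"deltas": [0.0031, 0.0023, -0.0155, 0, 0, 0, 0.0061, 0.0046, -0.0311, 0, 0, 0, 0.0092, 0.0069, -0.0466, 0, 0, 0, 0.0122, 0.0092, -0.0621, 0, 0, 0, 0.0153, 0.0114, -0.0777, 0, 0, 0]}}

```text
time: 10.85
eef_pos: [0.6688, -0.2853, 0.2373]
tcp_rot: [0.99, 0.07, 0.101, 0.065]
contact_force: [0.9, -0.0, -0.5]
opening: 0.079
finger_force: 108.7
```

>>> {"name": "carry_out", "arguments": {"deltas": [-0.0006, -0.0005, 0.0044, 0.0288, -0.0385, 0, -0.0014, -0.001, 0.0088, 0.0577, -0.0769, 0, -0.0023, -0.0017, 0.0132, 0.0865, -0.1154, 0, -0.0034, -0.0026, 0.0174, 0.1154, -0.1539, 0, -0.0047, -0.0035, 0.0216, 0.1442, -0.1924, 0]}}

```text
time: 11.48
eef_pos: [0.6685, -0.2851, 0.2142]
tcp_rot: [0.997, 0.071, -0.001, -0.0]
contact_force: [0.2, -0.3, -0.9]
opening: 0.081
finger_force: 108.7
```

>>> {"name": "carry_out", "arguments": {"deltas": [0, 0, 0, 0, 0, 0, 0, 0, 0, 0, 0, 0]}}

```text
time: 11.72
eef_pos: [0.6684, -0.285, 0.214]
tcp_rot: [0.997, 0.071, 0.0, 0.0]
contact_force: [-0.8, 0.3, -0.6]
opening: 0.086
finger_force: 108.6
```

```bash
python3 tray.py
python3 - <<'E'
from mv import *
x=cloud('scene')[1]
m=(x[...,0]>.45)&(x[...,0]<.72)&(x[...,1]>-.36)&(x[...,1]<-.14); print(np.histogram(x[m][:,2],bins=np.arange(.06,.3,.008)))
E
```

```text
st 11.775 [ 0.6683 -0.2849  0.2142] [ 0.3 -0.1 -1.1] [-0.08 -0.01  0.04] 0.08 109
inl 13314 n tool [-0.0093 -0.0064 -0.9999] n world [-0.0104  0.0053  0.9999] plane z(tool) at tcp axis -0.0459
tool rect ((-22.479286193847656, -60.276832580566406), (104.21125030517578, 150.35557556152344), 0.03691035881638527)
(array([3110,  823,  556,  311, 1130,    0,    0,    0,    0,    0,    0,
          0,    0,    0,    0,    0,    0,    0,    0,    0, 2314, 1736,
        645,  681, 1791,  136,  103,  101,  121]), array([0.06 , 0.068, 0.076, 0.084, 0.092, 0.1  , 0.108, 0.116, 0.124,
       0.132, 0.14 , 0.148, 0.156, 0.164, 0.172, 0.18 , 0.188, 0.196,
       0.204, 0.212, 0.22 , 0.228, 0.236, 0.244, 0.252, 0.26 , 0.268,
       0.276, 0.284, 0.292]))
```

The next rim stays at 96 mm (seated), and the tray is free and level. Carrying now.

>>> {"name": "carry_out", "arguments": {"deltas": [0, -0.015, 0, 0, 0, 0, 0, -0.045, 0, 0, 0, 0, 0, -0.085, 0, 0, 0, 0, 0.001, -0.125, 0, 0, 0, 0, 0.001, -0.165, 0, 0, 0, 0]}}

```text
time: 12.45
eef_pos: [0.6454, -0.1192, 0.2141]
tcp_rot: [0.997, 0.071, 0.0, -0.0]
contact_force: [-0.2, -0.3, -0.4]
opening: 0.078
finger_force: 108.6
```

>>> {"name": "carry_out", "arguments": {"deltas": [0, -0.04, 0, 0, 0, 0, 0.001, -0.08, 0, 0, 0, 0, 0.001, -0.12, 0.005, 0, 0, 0, 0.001, -0.16, 0.012, 0, 0, 0, 0.001, -0.195, 0.02, 0, 0, 0]}}

```text
time: 13.08
eef_pos: [0.6185, 0.074, 0.1942]
tcp_rot: [0.997, 0.071, 0.0, -0.0]
contact_force: [0.4, 0.3, -1.2]
opening: 0.077
finger_force: 108.6
```

>>> {"name": "carry_out", "arguments": {"deltas": [0, -0.03, 0.01, 0, 0, 0, 0.001, -0.055, 0.022, 0, 0, 0, 0.001, -0.067, 0.036, 0, 0, 0, 0.001, -0.072, 0.048, 0, 0, 0, 0.001, -0.073, 0.055, 0, 0, 0]}}

```text
time: 13.7
eef_pos: [0.6096, 0.1438, 0.1377]
tcp_rot: [0.997, 0.071, -0.001, 0.0]
contact_force: [-0.0, 0.5, -1.4]
opening: 0.08
finger_force: 108.6
```

>>> {"name": "carry_out", "arguments": {"deltas": [0, 0, 0, 0, 0, 0, 0, 0, 0, 0, 0, 0, 0, 0, 0, 0, 0, 0]}}

```text
time: 14.08
eef_pos: [0.6107, 0.1436, 0.1395]
tcp_rot: [0.998, 0.07, 0.0, -0.0]
contact_force: [0.5, -0.2, -0.6]
opening: 0.077
finger_force: 108.6
```

Run:
```python
from tray import *
n,nw,I=rim()
st=ctrl.get_state(); r=R.from_quat(st['tcp_rot']); off=np.array([-.0674,-.0644,-.0134]); print('C est',np.array(st['eef_pos'])+r.apply(off), r.as_quat().round(4))
p=None
for c in ('scene','side'):
    p,X,T=cloud(c,f'pics/f_{c}.png'); z=X[...,2]
    m=(X[...,0]>.4)&(X[...,0]<.67)&(X[...,1]>.09)&(X[...,1]<.31)&(z>.176)&(z<.192); Q=X[m]
    print(c,m.sum(),np.median(Q[:,2]),cv2.minAreaRect((Q[:,:2]*1000).astype(np.float32)),np.linalg.lstsq(np.c_[Q[:,:2],np.ones(len(Q))],Q[:,2],rcond=None)[0].round(4))
cv2.imwrite('pics/f.png',np.hstack([cv2.resize(cv2.imread('pics/f_scene.png'),(400,300)),cv2.resize(cv2.imread('pics/f_side.png'),(400,300))]))
```

```text
st 14.125 [0.6106 0.1438 0.1394] [ 1.1 -0.2 -0.3] [-0.06 -0.06  0.04] 0.077 109
inl 13462 n tool [-0.0095 -0.0078 -0.9999] n world [-0.0112  0.0062  0.9999] plane z(tool) at tcp axis -0.0461
tool rect ((-23.029151916503906, -60.47101593017578), (104.36973571777344, 150.10458374023438), 0.6227775812149048)
C est [0.5347563  0.19801619 0.15279604] [ 9.975e-01  7.060e-02  3.000e-04 -1.000e-04]
scene 1371 0.1818810067919464 ((536.6300048828125, 193.67828369140625), (193.625732421875, 153.07887268066406), 7.136913776397705) [ 0.0105 -0.0087  0.1774]
side 2067 0.18227523011551527 ((534.7848510742188, 196.72219848632812), (189.66270446777344, 147.51296997070312), 7.314584255218506) [ 0.0107 -0.0048  0.1772]
```

View pics/f.png

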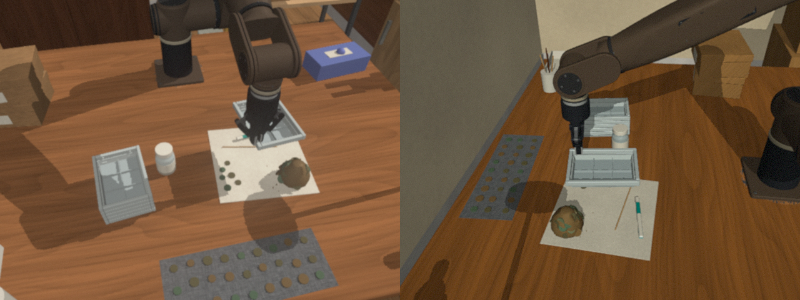

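The tray is held over the blotter, with the bystanders and stack untouched. A small levelling touch (0.012 rad) also raises the centre about 1 mm.

>>> {"name": "carry_out", "arguments": {"deltas": [0, 0, 0, 0.004, -0.005, 0, 0, 0, 0, 0.0075, -0.01, 0, 0, 0, 0, 0.0075, -0.01, 0, 0, 0, 0, 0.0075, -0.01, 0, 0, 0, 0, 0.0075, -0.01, 0]}}

```text
time: 14.85
eef_pos: [0.6101, 0.1441, 0.1388]
tcp_rot: [0.997, 0.071, -0.005, -0.003]
contact_force: [-0.7, 0.3, -0.8]
opening: 0.078
finger_force: 108.6
```

```bash
python3 tray.py; python3 -c "
from plant import ctrl
print(ctrl.sign_off())"
```

```text
st 14.9 [0.61   0.1441 0.1388] [-0.5 -0.1  0.4] [-0.03 -0.07  0.04] 0.078 109
inl 13426 n tool [-0.0104 -0.0062 -0.9999] n world [ 3.0e-04 -1.5e-03  1.0e+00] plane z(tool) at tcp axis -0.0461
tool rect ((-23.569812774658203, -60.434837341308594), (105.09646606445312, 149.74990844726562), 0.8535655736923218)
the job is handed in; nothing more can be done
None
```

I peeled the top tray up by its far right corner and handed the job in with it still held level over the middle of the blotter, underside about 15 cm above the sheet; the tray beneath stayed seated, and the hoard, toothbrush and jar looked undisturbed in the pictures.

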